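Fill and lift the dropper-bottle caddy

TASK

The brass caddy has one empty cup: take the dropper bottle that stands by itself on the marble coaster, set it down in that cup without dropping it, and let go of it. Then take the caddy by its wooden handle, lift it about 10 cm straight up off the table and finish while still holding it there in the air, steady and level, with all four bottles in their cups. Keep the caddy and bottles upright throughout, and do not disturb the two jars or the phone.

Things in the scene. Friction and masses are not known exactly. Their poses are not given: they have to be found in the camera images.
- caddy: bottle caddy, loose, about 320 g empty: brass base plate 136 x 152 x 4 mm with four upright cups at its corners and a bow handle over its middle. Origin at the centre of the underside; x runs along the handle bar, z up
- handle (a point): centre of the caddy's handle bar, a straight dark-wood bar along the caddy's x axis, 130 mm long, 14 mm wide, 16 mm tall, its centre 138 mm above the caddy's underside (top at 146 mm); it is borne at both ends by 14 mm wide posts at x +-62 mm. It is above the bottles' tops (108 mm). The full caddy balances nearly under this point
- cup1 (a point): brass cup of the caddy, 32 mm tall, inner diameter 42 mm, outer 47 mm; this point is the centre of its inner floor (4 mm above the caddy's underside). In the caddy's frame it lies at x +34, y +46 mm. A bottle stands in it at the start
- cup2 (a point): brass cup of the caddy, 32 mm tall, inner diameter 42 mm, outer 47 mm; this point is the centre of its inner floor (4 mm above the caddy's underside). In the caddy's frame it lies at x +34, y -46 mm. A bottle stands in it at the start
- cup3 (a point): brass cup of the caddy, 32 mm tall, inner diameter 42 mm, outer 47 mm; this point is the centre of its inner floor (4 mm above the caddy's underside). In the caddy's frame it lies at x -34, y +46 mm. A bottle stands in it at the start
- cup4 (a point): brass cup of the caddy, 32 mm tall, inner diameter 42 mm, outer 47 mm; this point is the centre of its inner floor (4 mm above the caddy's underside). In the caddy's frame it lies at x -34, y -46 mm. This is the empty one; the caddy may be turned any way round
- bottle1_mid (a point): dropper bottle, 104 mm tall in all: blue glass body of 33 mm diameter up to 50 mm, a sloped shoulder to 58 mm, a straight black cap of 22 mm diameter from 58 to 92 mm, a small rubber teat on top. About 65 g, four of them alike: three stand in cups of the caddy, one (any of them) stands on the coaster. This point is on its axis, 52 mm above its foot; z is its axis
- bottle2_mid (a point): dropper bottle, 104 mm tall in all: blue glass body of 33 mm diameter up to 50 mm, a sloped shoulder to 58 mm, a straight black cap of 22 mm diameter from 58 to 92 mm, a small rubber teat on top. About 65 g, four of them alike: three stand in cups of the caddy, one (any of them) stands on the coaster. This point is on its axis, 52 mm above its foot; z is its axis
- bottle3_mid (a point): dropper bottle, 104 mm tall in all: blue glass body of 33 mm diameter up to 50 mm, a sloped shoulder to 58 mm, a straight black cap of 22 mm diameter from 58 to 92 mm, a small rubber teat on top. About 65 g, four of them alike: three stand in cups of the caddy, one (any of them) stands on the coaster. This point is on its axis, 52 mm above its foot; z is its axis
- bottle4_mid (a point): dropper bottle, 104 mm tall in all: blue glass body of 33 mm diameter up to 50 mm, a sloped shoulder to 58 mm, a straight black cap of 22 mm diameter from 58 to 92 mm, a small rubber teat on top. About 65 g, four of them alike: three stand in cups of the caddy, one (any of them) stands on the coaster. This point is on its axis, 52 mm above its foot; z is its axis
- coaster: square marble coaster, fixed, 90 x 90 x 4 mm, one bottle stands at its centre (its foot is 4 mm above the table). Origin at the centre of its underside
- jar_a: bystander: cosmetic jar with a black lid, 56 mm diameter, 60 mm tall, origin at the centre of its foot
- jar_b: bystander: a second such jar, 56 mm diameter, 60 mm tall, origin at the centre of its foot
- phone: bystander: phone lying flat, 146 x 71 x 9 mm, origin at the centre of its underside, x along its length
Mind the look-alikes: they are no part of the job. Of the things like the caddy, leave any that is grey, purple or turquoise; of the rest the larger one is meant.

How it is judged:
By the outcome, as a careful person would: the job done as asked, in the order asked, and still so for the second after the job is handed in, while the arm keeps its last pose, push and grip.
It also fails if it takes over 58 s, if anything falls off the work surface, if the arm or the gripper's body presses on something with over 40 N, if the wrist force passes 120 N, or if a joint passes its speed limit or range.

ROBOT

A 7-joint arm with a two-finger parallel gripper is mounted at the origin on the work surface. World frame = base frame: x ahead of the robot, y to its left, z up, the work surface at z = 0. Lengths are in m, angles in rad, forces in N, time in s.
With the tool pointing down it reaches from about 0.425 to 0.925 m from the base axis. Payload 6.8 kg.
Tool frame: the origin (TCP) lies at the very end of the fingers, on their centre line; the grasp point (between the pads) lies bot.grip_point_offset behind it (bot.grip_point_offset is the distance from the TCP to the grasp point, in m); z points along the fingers, y is the line along which they close (so a half turn about z gives the same grasp; the last joint's range is limited). The gripper opens to 85 mm and grips with 20 to 120 N. Pads are 22 mm wide; open, the fingers measure 114 mm over their backs; the gripper's body (76 mm by 85 mm) begins 54 mm behind the grasp point. The pads swing forward as they close: fully open they stand 13 mm farther back than shut.
Start: joints at [1.181, 0.477, 0.022, 1.555, -0.011, 1.109, -0.083], TCP at [0.188, -0.648, 0.231] pointing down, gripper open.
Joint ranges: [-2.96, 2.96], [-0.34, 2.1], [-1.41, 1.46], [0.24, 2.44], [-1.37, 4.51], [0.17, 1.92], [-2.96, 2.96]. Speed limits (rad/s): [2.39, 2.39, 3.14, 3.14, 3.14, 3.14, 3.14].

INTERFACE

Orientations are given as a unit quaternion [w, x, y, z].
In Python, from station import bot, imaging gives the robot as it stands. The module is installed in compiled form; this text tells all that it offers.
- The arm moves only by the tool carry_out, never from a script. Its argument "targets" is one flat list of numbers, 5 for each row, row after row: the closure in counts, from 0 (fully open) to 255 (shut), then the shift along the world's x, y, z in mm, then the turn about the world's z in degrees. A call has 1 to 20 rows; each row shifts and turns the commanded pose from where the row before left it; what a row does not reach is not made up. A row lasts 1/10 s, in which the tool goes at most 50 mm and 8.59 degrees, less where a joint would pass 70% of its speed; a pose out of reach is approached as far as the arm can. A call is refused whole if a number of a shift passes 50 or a number of a turn 8.59, either way. A call with a gripper value outside its range is refused whole. The fingers move at their own pace and stop on an object; "newtons" is the grip in N (left out, the last holds). Time passes only in rows, so rows that do not move let the fingers close. It gives the time, the measured TCP pose, the force, the opening and the grip force at its end, in the units of the state.
- bot.get_obs(): the state, without advancing time (a new reading comes with each control period).
- imaging.read_camera(name): name is "scene" or "side" or "wrist"; returns a dict with "frame" (420x560x3 uint8, red, green, blue), "fov_y" (degrees; the focal length in pixels is half the picture's height over the tangent of half this angle, whatever the lens; pixels are square), "cx", "cy" (the principal point, pixels), "pose" (4x4, takes a point from camera to world coordinates); the wrist camera has in their place "tool_from_camera" (4x4, takes a point from camera to tool coordinates, whose origin is the TCP and whose axes are the flange's). Camera axes: x right, y up, looking along -z (the intrinsics and any distortion apply to the point x, -y, -z); pixel columns grow to the right and rows downward; lengths in m; the calibration is good to about 2 mm. A picture is of the moment at which its call begins: read the wrist's pose just before it. There is no depth.
- bot.hand_in(): hands the job in; it is judged then, once.
The state is a dict: "t": time; "q": joint angles; "joint_vel": joint speeds; "joint_torque": joint torques, N m; "eef_pos": TCP position; "tool_rot": TCP orientation; "contact_force": force on the tool from outside, world axes, zero at the start; "torque": the same for the moment, N m; "gripper_width": opening from 0.0 (shut) to 1.0 (fully open); "grasp_force": force on a finger pad.
Only numpy, scipy, OpenCV 4.12 (cv2) and the standard library are available. Lean on these libraries where they do the work, as an engineer would, in place of code of your own. Each camera call takes 0.05 s, during which the arm holds its last target. There are 200 camera calls.

## Working session

There is one attempt and no reset: what is moved stays moved. The work goes in short steps, Python scripts to look and compute and a tool call to move; the robot and the scene stay as the last step left them, time stands still between calls to the robot, and variables do not carry over. Pictures are saved under pics/ and viewed, at most 10 in all, crops included, and the job is handed in when it is done.

Besides the shell and the picture viewer there is one more tool, called as name(argument=value, ...), one argument or row to a line, values as JSON. carry_out: Moves the arm, as the interface text tells. Its arguments: {"type":"object","properties":{"targets":{"type":"array","items":{"type":"number"}},"newtons":{"type":"number"}},"required":["targets"]}

```bash
mkdir -p pics; cat > h.py <<'E'
import numpy as np, cv2
from station import bot, imaging
def save(n,f): cv2.imwrite(f'pics/{f}.png',cv2.cvtColor(n['frame'],cv2.COLOR_RGB2BGR))
E
python3 - <<'E'
from h import *
for c in ['scene','side']:
    r=imaging.read_camera(c); save(r,c+'0'); np.savez(c+'0.npz',**r)
    print(c,{k:v for k,v in r.items() if k!='frame'})
print(bot.get_obs(),bot.grip_point_offset)
a=cv2.imread('pics/scene0.png');b=cv2.imread('pics/side0.png')
E
```

```text
scene {'fov_y': 55.15959538691831, 'cx': 277.126009125208, 'cy': 208.17481051579261, 'pose': array([[ 0.40314139, -0.6544165 ,  0.63969997,  1.13520449],
       [ 0.9150155 ,  0.27682508, -0.29345275, -0.28947838],
       [ 0.01495532,  0.70363834,  0.71040089,  0.7692147 ],
       [ 0.        ,  0.        ,  0.        ,  1.        ]])}
side {'fov_y': 42.56521682079767, 'cx': 281.8228672410559, 'cy': 196.08384089186669, 'pose': array([[-0.76473979,  0.39545605, -0.50871167, -0.17096371],
       [-0.64415781, -0.48795247,  0.58903574,  0.82976156],
       [-0.01528937,  0.77814966,  0.62789277,  1.01107801],
       [ 0.        ,  0.        ,  0.        ,  1.        ]])}
{'t': 0.1, 'q': array([ 1.18090653,  0.47773396,  0.0223595 ,  1.55634569, -0.01149034,
        1.10929757, -0.08308273]), 'joint_vel': array([-0.00056898, -0.00153273,  0.00081435, -0.00098094, -0.0016938 ,
       -0.00041361,  0.00091772]), 'joint_torque': array([ 3.76335447e-03, -5.97768223e+01,  1.61307558e+00, -2.81959713e+01,
        1.27456791e-02,  5.02108742e-03,  1.30801379e-05]), 'eef_pos': array([ 0.18752996, -0.64787423,  0.2304151 ]), 'tool_rot': array([-8.07397145e-04,  9.90088507e-01,  1.40442379e-01, -1.83805913e-04]), 'contact_force': array([ 0.44435989, -0.22641469, -0.67465535]), 'torque': array([ 0.0232372 ,  0.0007518 , -0.00070879]), 'grasp_force': 0.0, 'gripper_width': 1.0004726582048864} 0.0187
```

View pics/scene0.png

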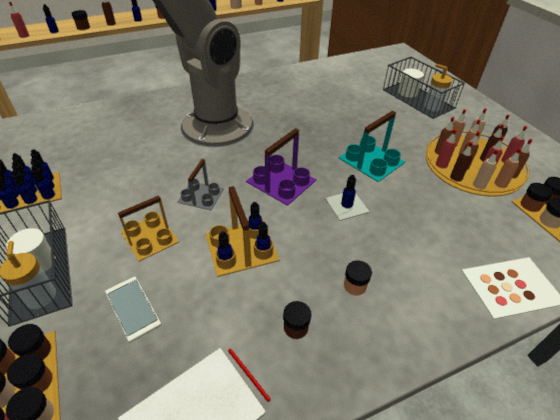

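View pics/side0.png

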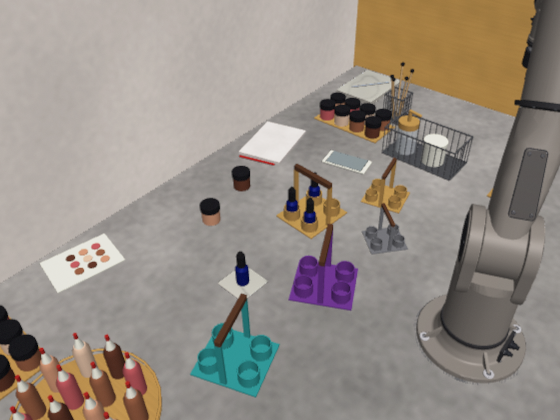

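The pictures show the target caddy at scene (242,245) and side (312,212). The lone bottle on the coaster is at scene (348,195) and side (242,270). The purple, turquoise and grey caddies are decoys, and so is the small brass one at scene (148,230). Next I'll enlarge crops of both.

```bash
python3 - <<'E'
import cv2,numpy as np
a=cv2.imread('pics/scene0.png');b=cv2.imread('pics/side0.png')
f=lambda i,x,y,w,h:cv2.resize(i[y:y+h,x:x+w],(w*4,h*4),interpolation=cv2.INTER_CUBIC)
A=f(a,195,165,190,110);B=f(b,215,155,140,150)
cv2.imwrite('pics/c1.png',A);cv2.imwrite('pics/c2.png',B)
E
```

```text
(no output)
```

View pics/c1.png

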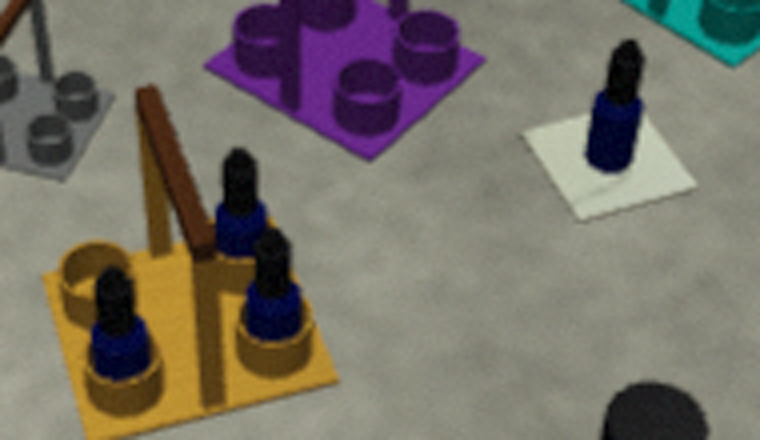

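View pics/c2.png

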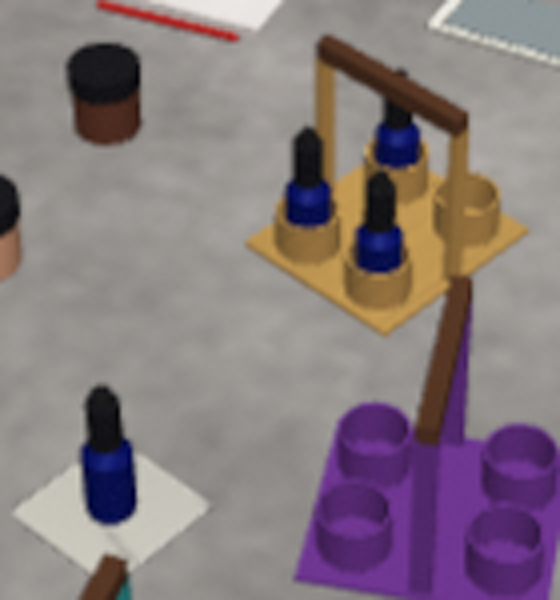

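```bash
cat > fit.py <<'E'
from h import *
from scipy.optimize import least_squares
C={c:dict(np.load(c+'0.npz')) for c in ['scene','side']}
def proj(c,P):
    r=C[c]; T=np.linalg.inv(r['pose']); p=T[:3,:3]@P+T[:3,3]; f=210/np.tan(np.radians(float(r['fov_y']))/2)
    return np.array([r['cx']+f*p[0]/-p[2], r['cy']-f*p[1]/-p[2]])
px=lambda c,u,v:np.array([u/4-.4,v/4-.4])+([195,165] if c=='scene' else [215,155])
def fit(obs,x0):
    def res(s):
        c,n=np.cos(s[2]),np.sin(s[2])
        return np.concatenate([proj(k,np.array([s[0]+c*a-n*b,s[1]+n*a+c*b,z]))-px(k,u,v) for k,u,v,a,b,z in obs])
    r=least_squares(res,x0,loss='soft_l1'); print(r.x,np.degrees(r.x[2]),'\n',res(r.x).reshape(-1,2).round(1).tolist()); return r.x
m=.001
if __name__=='__main__':
  fit([('scene',43,277,-68*m,-76*m,.004),('scene',88,440,68*m,-76*m,.002),('scene',338,380,68*m,76*m,.003),
   ('side',527,230,-68*m,-76*m,.003),('side',385,333,-68*m,76*m,.002),('side',247,243,68*m,76*m,.003),
   ('scene',149,88,-65*m,0,.146),('scene',202,240,65*m,0,.146),('side',325,40,65*m,0,.146),('side',459,112,-65*m,0,.146),
   ('scene',96,272,-34*m,-46*m,.036),('side',467,198,-34*m,-46*m,.036)],[.5,-.2,0])
  fit([('scene',628,46,0,0,.106),('scene',610,160,0,0,.004),('side',101,392,0,0,.106),('side',110,510,0,0,.004),],[.5,0,0])
  for n,a,b in [('jarA',(297,310),(241,172)),('jarB',(357,268),(210,207))]:
    r=least_squares(lambda s:np.concatenate([proj('scene',np.array([s[0],s[1],.06]))-a,proj('side',np.array([s[0],s[1],.06]))-b]),[.7,0]);print(n,r.x,r.cost)
E
python3 fit.py
```

```text
[ 0.5293692  -0.10694705 -0.09578609] -5.488138898210556 
 [[-0.6, -1.2], [-0.2, 1.1], [0.0, -0.2], [0.1, 0.2], [-0.8, 0.7], [-1.1, -0.2], [-1.1, -1.2], [0.4, 0.6], [-1.1, -0.9], [0.7, 1.2], [-0.3, -1.4], [-0.3, -1.3]]
[0.50411255 0.20658065 0.        ] 0.0 
 [[0.2, -0.9], [-0.8, -0.8], [-0.6, -0.3], [-0.2, -0.7]]
jarA [ 0.77151401 -0.07488532] 0.5147342127397697
jarB [0.72901343 0.09226333] 3.14629645604418
```

carry_out(
  targets=[0,20,28,2,5,0,20,28,2,5,0,20,28,2,5,0,20,28,2,5,0,20,28,2,5,0,20,28,2,5,0,20,28,2,5,0,20,28,2,5,0,20,28,2,5,0,20,28,2,5,0,20,28,2,5,0,20,28,2,5,0,20,28,2,5,0,20,28,2,3.4,0,0,0,0,0],
)

```text
t: 1.6
eef_pos: [0.4707, -0.2512, 0.2596]
tool_rot: [-0.0, 0.737, 0.676, 0.001]
contact_force: [0.3, 0.3, 0.9]
gripper_width: 1.001
grasp_force: 0.0
```

```bash
python3 - <<'E'
from fit import *
tri=lambda n,z,a,b:print(n,least_squares(lambda s:np.concatenate([proj('scene',np.array([s[0],s[1],z]))-a,proj('side',np.array([s[0],s[1],z]))-b]),[.5,0]).x)
tri('purpleNear',.14,(297,133),(327,230));tri('purpleFar',.14,(266,152),(321,262))
tri('turqA',.14,(393,116),(243,300)); tri('turqB',.14,(368,130),(222,340)); tri('turqA2',.14,(393,116),(222,340)); tri('turqB2',.14,(368,130),(243,300))
o=bot.get_obs();print(o['eef_pos'],o['q'],o['tool_rot'])
E
```

```text
purpleNear [0.35394841 0.08905335]
purpleFar [0.33455635 0.08215067]
turqA [0.3779784  0.35538917]
turqB [0.34235563 0.40190291]
turqA2 [0.3432524  0.42713036]
turqB2 [0.37921444 0.32613021]
[ 0.47070927 -0.25116723  0.2596043 ] [ 0.72773641  0.24661784 -0.41598368  1.83800852  0.1091999   1.07861703
  0.18561262] [-1.40027099e-04  7.36756323e-01  6.76156857e-01  1.41603386e-03]
```

carry_out(
  targets=[0,3,35,0,0,0,3,35,0,0,0,3,35,0,0,0,3,35,0,0,0,3,35,0,0,0,3,35,0,0,0,3,35,0,0,0,3,35,0,0,0,3,35,0,0,0,3,35,0,0,0,3,35,0,0,0,0,35,-20,0,0,0,38,-20,0,0,0,0,-20,0,0,0,0,0,0,0,0,0,0,0],
)

```text
t: 3.2
eef_pos: [0.5008, 0.2004, 0.1991]
tool_rot: [-0.0, 0.74, 0.672, -0.001]
contact_force: [-0.1, 0.8, 0.1]
gripper_width: 1.0
grasp_force: 0.0
```

```bash
python3 - <<'E'
from h import *
o=bot.get_obs();r=imaging.read_camera('wrist');save(r,'w1');np.savez('w1.npz',pos=o['eef_pos'],rot=o['tool_rot'],**r)
print(o['eef_pos'],o['tool_rot'],o['q']);print({k:v for k,v in r.items() if k!='frame'})
E
```

```text
[0.50077878 0.20039431 0.19911749] [-2.86186782e-06  7.40434319e-01  6.72128302e-01 -7.51375220e-04] [ 0.04035613  0.36430698 -0.66052556  1.87822141  0.26502395  0.9888386
 -0.83263949]
{'fov_y': 68.29104657368391, 'cx': 275.0938878310121, 'cy': 210.6429166402135, 'tool_from_camera': array([[ 2.53858702e-04,  9.60068173e-01,  2.79766044e-01,
         7.01895335e-02],
       [ 9.99999927e-01, -1.63648221e-04, -3.45807641e-04,
         9.02646946e-05],
       [-2.86215694e-04,  2.79766112e-01, -9.60068144e-01,
        -1.43825185e-01],
       [ 0.00000000e+00,  0.00000000e+00,  0.00000000e+00,
         1.00000000e+00]])}
```

View pics/w1.png

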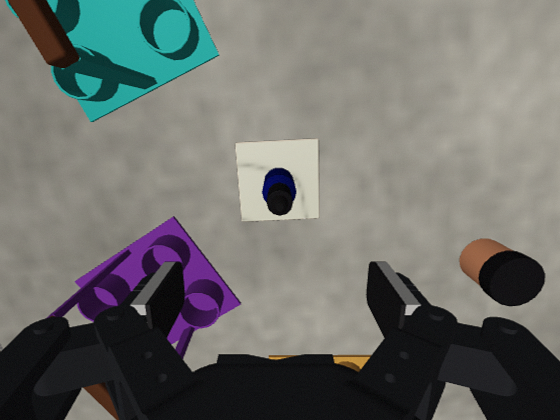

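```bash
cat >> h.py <<'E'
from scipy.spatial.transform import Rotation as R
def back(f,uvz):
    d=np.load(f); q=d['rot']; M=np.eye(4); M[:3,:3]=R.from_quat([q[1],q[2],q[3],q[0]]).as_matrix(); M[:3,3]=d['pos']
    T=M@d['tool_from_camera']; F=210/np.tan(np.radians(float(d['fov_y']))/2)
    for u,v,z in uvz:
        ray=T[:3,:3]@np.array([(u-d['cx'])/F,-(v-d['cy'])/F,-1]); print(u,v,z,(T[:3,3]+ray*(z-T[2,3])/ray[2]).round(4))
E
python3 - <<'E'
from h import *
back('w1.npz',[(280,205,.108),(280,203,.096),(278.5,180,.004)])
E
```

```text
280 205 0.108 [0.5053 0.2062 0.108 ]
280 203 0.096 [0.5053 0.2047 0.096 ]
278.5 180 0.004 [0.5052 0.2066 0.004 ]
```

carry_out(
  targets=[0,4,6,0,0,0,0,0,-20,0,0,0,0,-20,0,0,0,0,-20,0,0,0,0,-20,0,0,0,0,-20,0,0,0,0,-15,0,0,0,0,-6,0,0,0,0,0,0,255,0,0,0,0,255,0,0,0,0,255,0,0,0,0,255,0,0,0,0,255,0,0,0,0,255,0,0,0,0,255,0,0,0,0,255,0,0,0,0],
  newtons=30,
)

```text
t: 4.95
eef_pos: [0.505, 0.2078, 0.0788]
tool_rot: [0.0, 0.74, 0.673, 0.0]
contact_force: [-2.0, -1.3, 5.4]
gripper_width: 0.241
grasp_force: 29.3
```

carry_out(
  targets=[255,0,0,10,0,255,0,0,20,0,255,0,0,30,0,255,0,0,30,0,255,0,0,30,0,255,0,0,30,0,255,0,0,30,0,255,0,0,20,0,255,0,-10,0,0,255,0,-20,0,0,255,0,-30,0,0,255,0,-30,0,0,255,0,-30,0,0,255,0,-20,0,0,255,0,-10,0,0,255,0,0,0,0],
)

```text
t: 6.55
eef_pos: [0.5042, 0.0559, 0.2775]
tool_rot: [-0.0, 0.741, 0.672, -0.001]
contact_force: [-0.5, 0.5, -0.7]
gripper_width: 0.239
grasp_force: 29.5
```

```bash
python3 - <<'E'
from h import *
o=bot.get_obs();r=imaging.read_camera('wrist');np.savez('w2.npz',pos=o['eef_pos'],rot=o['tool_rot'],**r)
s=imaging.read_camera('side')
print(o['eef_pos'],o['contact_force'])
a=r['frame'][:,:,::-1]; b=s['frame'][:,:,::-1]
b=cv2.resize(b[90:300,150:390],(480,420))
im=np.hstack([cv2.resize(a,(320,240)),np.zeros((240,1,3),np.uint8)]);
c=np.zeros((420,800,3),np.uint8);c[:240,:321]=im;c[:,320:]=b
cv2.imwrite('pics/m2.png',c)
E
```

```text
[0.50424295 0.05587323 0.27750828] [-0.47546742  0.4767613  -0.6716879 ]
```

View pics/m2.png

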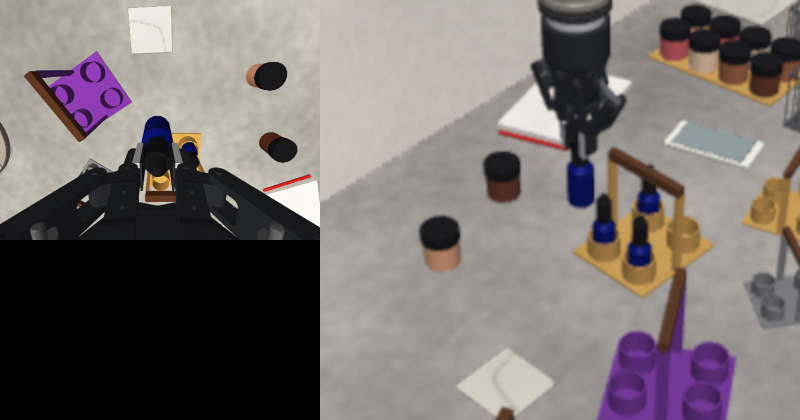

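The bottle hangs upright in the grip, at (580,180) in the composite, and the coaster is empty. Next I'll move above the empty cup and check from there.

carry_out(
  targets=[255,0,-10,0,0,255,-2,-25,0,0,255,-2,-30,0,0,255,-2,-30,0,0,255,-2,-30,0,0,255,-2,-30,0,0,255,-2,-25,0,0,255,-2,-15,0,0,255,-1,-10,0,0,255,0,0,0,0,255,0,0,0,0,255,0,0,0,0],
)

```text
t: 7.85
eef_pos: [0.49, -0.146, 0.2784]
tool_rot: [-0.0, 0.739, 0.673, 0.0]
contact_force: [0.6, 0.3, -0.1]
gripper_width: 0.242
grasp_force: 29.5
```

```bash
python3 - <<'E'
from h import *
o=bot.get_obs();r=imaging.read_camera('wrist');save(r,'w3');np.savez('w3.npz',pos=o['eef_pos'],rot=o['tool_rot'],**r)
print(o['eef_pos'],o['q'])
E
```

```text
[ 0.49000737 -0.14599372  0.27836373] [ 0.60043409  0.19910771 -0.49345363  1.85728681  0.10427129  1.11047003
 -0.02419502]
```

View pics/w3.png

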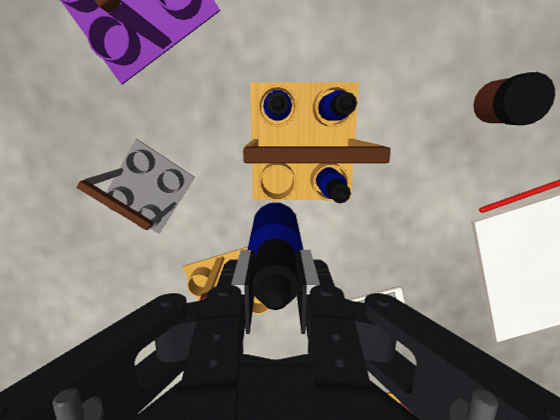

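```bash
python3 - <<'E'
from h import *
back('w3.npz',[(251,82.5,.004),(358.5,82.5,.004),(251,200,.004),(277.5,180,.036),(277,107,.036),(244,149,.146),(390,149,.146)])
f=np.load('w3.npz')['frame'];c=cv2.resize(f[75:305,215:415,::-1],None,fx=2.6,fy=2.6,interpolation=3);cv2.imwrite('pics/c3.png',c)
E
```

```text
251 82.5 0.004 [ 0.4709 -0.0277  0.004 ]
358.5 82.5 0.004 [ 0.6053 -0.0402  0.004 ]
251 200 0.004 [ 0.4535 -0.1789  0.004 ]
277.5 180 0.036 [ 0.4931 -0.1482  0.036 ]
277 107 0.036 [ 0.5004 -0.0611  0.036 ]
244 149 0.146 [ 0.4673 -0.0975  0.146 ]
390 149 0.146 [ 0.595  -0.1094  0.146 ]
```

View pics/c3.png

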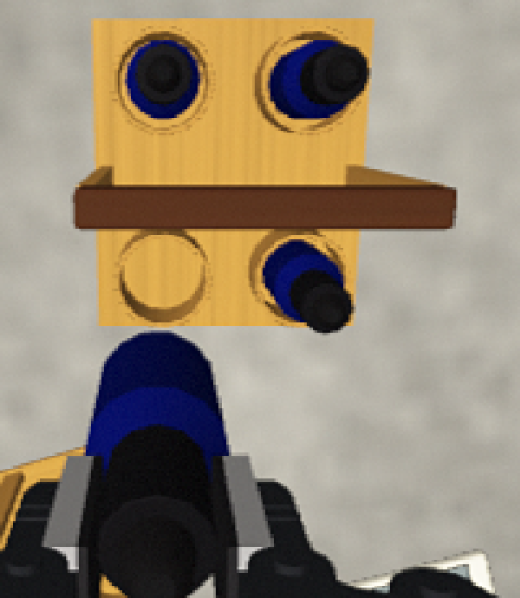

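```bash
python3 - <<'E'
from h import *
back('w3.npz',[(275.5,202.7,.2035),(278,181,.036)])
E
```

```text
275.5 202.7 0.2035 [ 0.4916 -0.1336  0.2035]
278 181 0.036 [ 0.4936 -0.1496  0.036 ]
```

carry_out(
  targets=[255,2.5,-2,0,0,255,0,0,-20,0,255,0,0,-30,0,255,0,0,-30,0,255,0,0,-30,0,255,0,0,-25,0,255,0,0,-15,0,255,0,0,-8,0,255,0,0,0,0,255,0,0,0,0,255,0,0,-6,0,255,0,0,-6,0,255,0,0,0,0],
)

```text
t: 9.2
eef_pos: [0.4917, -0.1494, 0.1078]
tool_rot: [-0.0, 0.74, 0.673, -0.0]
contact_force: [-0.5, -0.5, -0.6]
gripper_width: 0.243
grasp_force: 29.5
```

carry_out(
  targets=[255,0,0,-6,0,255,0,0,-6,0,255,0,0,-6,0,255,0,0,-4,0,255,0,0,-2,0,255,0,0,0,0,255,0,0,0,0],
)

```text
t: 9.9
eef_pos: [0.4923, -0.1494, 0.0844]
tool_rot: [0.0, 0.74, 0.673, 0.0]
contact_force: [0.4, -0.9, 0.2]
gripper_width: 0.245
grasp_force: 29.5
```

```bash
python3 - <<'E'
from h import *
o=bot.get_obs();print(o['eef_pos'],o['contact_force'],o['torque'])
s=imaging.read_camera('side')['frame'];t=imaging.read_camera('scene')['frame']
a=cv2.resize(s[140:260,250:380,::-1],(400,369),interpolation=3);b=cv2.resize(t[160:280,190:320,::-1],(400,369),interpolation=3)
cv2.imwrite('pics/m3.png',np.hstack([a,b]))
E
```

```text
[ 0.49234185 -0.14939494  0.0843855 ] [ 0.41417705 -0.92395606  0.17651122] [ 0.02507343 -0.08091635  0.01018996]
```

View pics/m3.png

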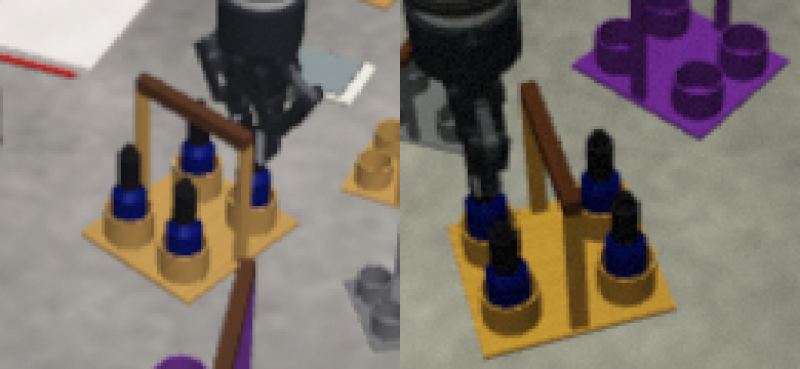

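The bottle is inside the cup, at (255,190) in the left half and (485,215) in the right. About 5 mm of descent remain, and I'll watch the force.

carry_out(
  targets=[255,0,0,-2,0,255,0,0,-2,0,255,0,0,-1,0,255,0,0,0,0,255,0,0,0,0],
)

```text
t: 10.5
eef_pos: [0.4922, -0.1494, 0.0793]
tool_rot: [-0.0, 0.74, 0.673, 0.0]
contact_force: [-0.4, 0.1, -0.2]
gripper_width: 0.242
grasp_force: 29.5
```

carry_out(
  targets=[255,0,0,-1,0,255,0,0,0,0,255,0,0,0,0],
)

```text
t: 10.8
eef_pos: [0.4925, -0.1495, 0.0788]
tool_rot: [0.0, 0.74, 0.673, 0.0]
contact_force: [-2.5, 0.6, 5.3]
gripper_width: 0.243
grasp_force: 30.1
```

It has touched down at 5 N, so I'll let go with a partial opening and then rise.

carry_out(
  targets=[170,0,0,0,0,150,0,0,0,0,130,0,0,0,0,130,0,0,0,0,130,0,0,0,0],
)

```text
t: 11.3
eef_pos: [0.4922, -0.1494, 0.0782]
tool_rot: [-0.0, 0.74, 0.673, -0.0]
contact_force: [0.1, -0.1, 0.0]
gripper_width: 0.486
grasp_force: 0.0
```

carry_out(
  targets=[130,0,0,10,0,130,0,0,20,0,130,0,0,30,0,130,0,0,30,0,130,0,0,30,0,130,0,0,30,0,60,0,0,20,0,0,4,4,0,-8,0,4,4,0,-8,0,4,4,0,-8,0,4,4,0,-8,0,4,4,0,-8,0,4,4,0,-8,0,4,4,0,-8,0,4,4,0,-8,0,4,4,0,-8,0,2,4,0,-8,0,0,1,0,-8,0,0,0,0,-2,0,0,0,0,0],
)

```text
t: 13.3
eef_pos: [0.5302, -0.1081, 0.249]
tool_rot: [-0.0, 0.999, -0.047, 0.0]
contact_force: [-0.1, -0.9, 0.1]
gripper_width: 0.995
grasp_force: 0.0
```

```bash
python3 - <<'E'
from h import *
o=bot.get_obs();r=imaging.read_camera('wrist');save(r,'w4');np.savez('w4.npz',pos=o['eef_pos'],rot=o['tool_rot'],**r)
print(o['eef_pos'],o['tool_rot'],o['q'])
E
```

```text
[ 0.53021109 -0.10810421  0.24899338] [-2.95841985e-05  9.98875572e-01 -4.74078637e-02  2.90676323e-04] [ 0.32389182  0.25626618 -0.28304721  1.84125946  0.08141194  1.05469072
 -1.65622583]
```

View pics/w4.png

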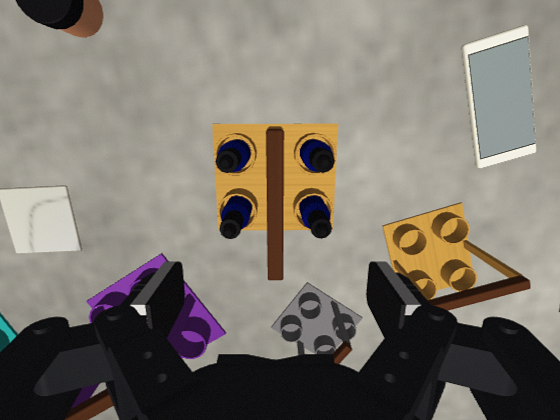

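All four bottles are in their cups. The handle bar lies centred at column 275, from row 130 to row 279, midway between the fingers.

```bash
python3 - <<'E'
from h import *
back('w4.npz',[(275,131,.146),(275.5,279,.146),(213,124,.004),(338,124,.004)])
E
```

```text
275 131 0.146 [ 0.5933 -0.1149  0.146 ]
275.5 279 0.146 [ 0.4667 -0.1033  0.146 ]
213 124 0.004 [ 0.6043 -0.0407  0.004 ]
338 124 0.004 [ 0.59   -0.1912  0.004 ]
```

carry_out(
  targets=[0,0,-1,-20,0,0,0,0,-25,0,0,0,0,-30,0,0,0,0,-25,0,0,0,0,-20,0,0,0,0,-12,0,0,0,0,0,0,255,0,0,0,0,255,0,0,0,0,255,0,0,0,0,255,0,0,0,0,255,0,0,0,0,255,0,0,0,0,255,0,0,0,0,255,0,0,0,0,255,0,0,0,0,255,0,0,0,0],
  newtons=80,
)

```text
t: 15.05
eef_pos: [0.5307, -0.1085, 0.1167]
tool_rot: [-0.0, 0.999, -0.047, 0.0]
contact_force: [0.5, 6.3, 4.6]
gripper_width: 0.15
grasp_force: 79.3
```

carry_out(
  targets=[255,0,0,1,0,255,0,0,3,0,255,0,0,6,0,255,0,0,9,0,255,0,0,10,0,255,0,0,11,0,255,0,0,12,0,255,0,0,12,0,255,0,0,11,0,255,0,0,9,0,255,0,0,7,0,255,0,0,5,0,255,0,0,3,0,255,0,0,1,0,255,0,0,0,0,255,0,0,0,0,255,0,0,0,0,255,0,0,0,0],
)

```text
t: 16.85
eef_pos: [0.5301, -0.1094, 0.216]
tool_rot: [-0.0, 0.999, -0.048, -0.0]
contact_force: [0.4, 0.8, -7.3]
gripper_width: 0.147
grasp_force: 78.0
```

```bash
python3 - <<'E'
from fit import *
o=bot.get_obs();print(o['t'],o['eef_pos'],o['contact_force'],o['torque'],o['grasp_force'],o['gripper_width'])
# compare wrist views: brass mask row/col extents before and after, caddy now rigid in hand
r=imaging.read_camera('wrist');save(r,'w5')
s=imaging.read_camera('side');save(s,'s5');t=imaging.read_camera('scene');save(t,'t5')
# predicted plate corners if level at +0.1m, vs brass-coloured region extremes
for k,im in (('side',s['frame']),('scene',t['frame'])):
    n=-np.sin(np.radians(5.3));c=np.cos(np.radians(5.3))
    P=np.array([proj(k,np.array([.5305+c*a-n*b,-.109+n*a+c*b,.102])) for a in(-.068,.068) for b in(-.076,.076)])
    m=((im[...,0]>110)&(im[...,2]<im[...,0]*.55)&(im[...,1]>im[...,0]*.55)).astype(np.uint8)
    N,L,S,ce=cv2.connectedComponentsWithStats(m); x,y=P.mean(0).astype(int)
    print(k,P.round(1).tolist())
    i=np.bincount(L[y-30:y+30,x-30:x+30].ravel()); i[0]=0; ys,xs=np.where(L==i.argmax())
    for e in (xs.argmin(),xs.argmax(),ys.argmax()): print('  ext',xs[e],ys[e])
    bl=(im[...,2]>60)&(im[...,0]<40)&(im[...,1]<45); N,L,S,ce=cv2.connectedComponentsWithStats(bl[y-60:y+60,x-70:x+70].astype(np.uint8)); print('blue',[(round(a+x-70),round(b+y-60),q) for (a,b),q in zip(ce[1:],S[1:,4]) if q>15])
E
```

```text
16.85 [ 0.53008114 -0.10935601  0.21604725] [ 0.35293506  0.83901897 -7.2580394 ] [-0.00128237 -0.00162102 -0.03521274] 77.99600601196289 0.14709197364961302
side [[348.7, 184.3], [311.0, 209.9], [312.4, 164.3], [274.6, 187.4]]
  ext 277 187
  ext 348 184
  ext 310 209
blue [(316, 163, np.int32(89)), (336, 173, np.int32(52)), (292, 177, np.int32(107)), (310, 188, np.int32(102))]
scene [[199.3, 205.7], [261.4, 192.3], [211.4, 248.9], [279.4, 232.4]]
  ext 200 206
  ext 279 231
  ext 212 248
blue [(254, 189, np.int32(41)), (210, 198, np.int32(21)), (264, 210, np.int32(33)), (221, 219, np.int32(41))]
```

The caddy is level and about 10 cm up: its corners match the predicted ones to within about 2 px. All four bottles are in place, so I'm handing in.

```bash
python3 -c "
from station import bot
print(bot.hand_in())"
```

```text
the job is handed in; nothing more can be done
None
```

The bottle is in the empty cup and released, and the job is handed in with the arm holding the full caddy level about 10 cm above the table, all four bottles in their cups; `hand_in` gave no verdict.

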